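Line up the standard bottles by height on the valve rack

TASK

Move the four amber bottles from the bench mat onto the bottle rack in order of height: the shortest on the round pad next to the valve block (the end block with the round black knob), each taller one on the next pad along, the tallest on the pad farthest from the valve. Stand each bottle upright in the middle of its pad and let go, without tipping a bottle on the way and without shifting the conical flask that stands among them.

Things in the scene. Friction and masses are not known exactly. Their poses are not given: they have to be found in the camera images.
- bottle_p_mid (a point): The second tallest of four loose amber glass bottles with a white paper band and a plain black screw cap: 104 mm tall overall, body 50 mm in diameter. The cap is the place to grip: a cylinder 28 mm in diameter, its top 22 mm of the height; below it 8 mm of narrower neck, then the sloping shoulder. Round, z up. This point is on its axis, half-way up (52 mm above its underside). Starts standing on the 3 mm thick bench mat.
- bottle_q_mid (a point): The shortest of four loose amber glass bottles with a white paper band and a plain black screw cap: 80 mm tall overall, body 34 mm in diameter. The cap is the place to grip: a cylinder 22 mm in diameter, its top 22 mm of the height; below it 8 mm of narrower neck, then the sloping shoulder. Round, z up. This point is on its axis, half-way up (40 mm above its underside). Starts standing on the 3 mm thick bench mat.
- bottle_r_mid (a point): The tallest of four loose amber glass bottles with a white paper band and a plain black screw cap: 116 mm tall overall, body 58 mm in diameter. The cap is the place to grip: a cylinder 30 mm in diameter, its top 22 mm of the height; below it 8 mm of narrower neck, then the sloping shoulder. Round, z up. This point is on its axis, half-way up (58 mm above its underside). Starts standing on the 3 mm thick bench mat.
- bottle_s_mid (a point): The second shortest of four loose amber glass bottles with a white paper band and a plain black screw cap: 92 mm tall overall, body 42 mm in diameter. The cap is the place to grip: a cylinder 25 mm in diameter, its top 22 mm of the height; below it 8 mm of narrower neck, then the sloping shoulder. Round, z up. This point is on its axis, half-way up (46 mm above its underside). Starts standing on the 3 mm thick bench mat.
- pad_a: One of four identical fixed dark rubber discs, 62 mm in diameter, 3 mm thick, in a straight row 75 mm apart (centre to centre) on the long white bottle rack; the names do not tell the place in the row. Origin: centre of the disc's underside, so the standing surface is 3 mm above it, 13 mm above the table. The body's x axis runs along the row. The rack's two long edges have lips 46 mm to either side of the row's centre line, rising 6 mm above the rack's floor.
- pad_b: One of four identical fixed dark rubber discs, 62 mm in diameter, 3 mm thick, in a straight row 75 mm apart (centre to centre) on the long white bottle rack; the names do not tell the place in the row. Origin: centre of the disc's underside, so the standing surface is 3 mm above it, 13 mm above the table. The body's x axis runs along the row. The rack's two long edges have lips 46 mm to either side of the row's centre line, rising 6 mm above the rack's floor.
- pad_c: One of four identical fixed dark rubber discs, 62 mm in diameter, 3 mm thick, in a straight row 75 mm apart (centre to centre) on the long white bottle rack; the names do not tell the place in the row. Origin: centre of the disc's underside, so the standing surface is 3 mm above it, 13 mm above the table. The body's x axis runs along the row. The rack's two long edges have lips 46 mm to either side of the row's centre line, rising 6 mm above the rack's floor.
- pad_d: One of four identical fixed dark rubber discs, 62 mm in diameter, 3 mm thick, in a straight row 75 mm apart (centre to centre) on the long white bottle rack; the names do not tell the place in the row. Origin: centre of the disc's underside, so the standing surface is 3 mm above it, 13 mm above the table. The body's x axis runs along the row. The rack's two long edges have lips 46 mm to either side of the row's centre line, rising 6 mm above the rack's floor.
- valve: The fixed valve block at one end of the row of pads (either end): an aluminium block 38 x 66 mm, 26 mm high, with a round black knob 34 mm in diameter on top (40 mm high in all, its top 50 mm above the table). In line with the pads, its centre 70 mm from that of the nearest pad. Origin: centre of its underside. The other end of the rack has only a plain flat grey bar, 10 mm high.
- flask_mid (a point): A loose clear glass conical flask, 84 mm tall, 54 mm wide at the foot, standing among the bottles on the mat; it stays where it is. This point is on its axis, 42 mm above its underside. A small clear beaker (55 mm tall) stands on the mat as well.
Things that resemble listed ones, but are neither listed nor needed, are in the scene too. What is shaped like the part that bears bottle_s_mid but blue or green is not meant.

How it is judged:
At the end, for the whole second after the job is handed in: Every bottle stands upright (within 0.1 rad) and at rest on a pad, its axis within 13 mm of the pad's centre, and the order from the valve block outward is by height: shortest, second shortest, second tallest, tallest (its distance from the valve block within 20 mm of 70, 145, 220 and 295 mm) ((horizontal distance between bottle_q_mid and pad_a below 0.013 m or horizontal distance between bottle_q_mid and pad_b below 0.013 m or horizontal distance between bottle_q_mid and pad_c below 0.013 m or horizontal distance between bottle_q_mid and pad_d below 0.013 m) and horizontal distance between bottle_q_mid and valve between 0.05 and 0.09 m and angle between each of bottle_q_mid, bottle_s_mid, bottle_p_mid, bottle_r_mid's own z axis and vertical below 0.1 rad and height (world z) of bottle_q_mid below 0.058 m and linear speed of each of bottle_q, bottle_s, bottle_p, bottle_r below 0.02 m/s and (horizontal distance between bottle_s_mid and pad_a below 0.013 m or horizontal distance between bottle_s_mid and pad_b below 0.013 m or horizontal distance between bottle_s_mid and pad_c below 0.013 m or horizontal distance between bottle_s_mid and pad_d below 0.013 m) and horizontal distance between bottle_s_mid and valve between 0.125 and 0.165 m and height (world z) of bottle_s_mid below 0.064 m and (horizontal distance between bottle_p_mid and pad_a below 0.013 m or horizontal distance between bottle_p_mid and pad_b below 0.013 m or horizontal distance between bottle_p_mid and pad_c below 0.013 m or horizontal distance between bottle_p_mid and pad_d below 0.013 m) and horizontal distance between bottle_p_mid and valve between 0.2 and 0.24 m and height (world z) of bottle_p_mid below 0.07 m and (horizontal distance between bottle_r_mid and pad_a below 0.013 m or horizontal distance between bottle_r_mid and pad_b below 0.013 m or horizontal distance between bottle_r_mid and pad_c below 0.013 m or horizontal distance between bottle_r_mid and pad_d below 0.013 m) and horizontal distance between bottle_r_mid and valve between 0.275 and 0.315 m and height (world z) of bottle_r_mid below 0.076 m); the robot touches nothing.
It fails at once if a bottle is tipped by more than 0.6 rad (angle between any of bottle_p_mid, bottle_q_mid, bottle_r_mid, bottle_s_mid's own z axis and vertical above 0.6 rad).
It fails at once if the conical flask is shifted by more than 20 mm (distance of flask_mid from where it was at the start of the episode above 0.02 m).
It also fails if it takes over 112 s, if anything falls off the work surface, if the arm or the gripper's body presses on something with over 40 N, if the wrist force passes 120 N, or if a joint passes its speed limit or range.

ROBOT

A 6-joint arm with a two-finger parallel gripper is mounted at the origin on the work surface. World frame = base frame: x ahead of the robot, y to its left, z up, the work surface at z = 0. Lengths are in m, angles in rad, forces in N, time in s.
With the tool pointing down it reaches from about 0.35 to 0.975 m from the base axis. Payload 4.9 kg.
Tool frame: the origin (TCP) lies between the finger pads; the fingertips stand 22 mm ahead of it and the grasp point (between the pads) lies 3 mm ahead of it; z points along the fingers, y is the line along which they close (so a half turn about z gives the same grasp; the last joint's range is limited). The gripper opens to 85 mm and grips with 20 to 120 N. Pads are 22 mm wide; open, the fingers measure 114 mm over their backs; the gripper's body (76 mm by 85 mm) begins 54 mm behind the grasp point. The pads swing forward as they close: fully open they stand 13 mm farther back than shut.
Start: joints at [1.216, 0.053, 1.613, -0, 1.476, -0.119], TCP at [0.146, 0.608, 0.253] pointing down, gripper open.
Joint ranges: [-3.01, 3.01], [-1.01, 2.22], [0.06, 2.58], [-1.02, 4.17], [0.09, 2.62], [-3.14, 3.14]. Speed limits (rad/s): [2.57, 2.57, 3.14, 3.14, 3.14, 3.14].

INTERFACE

Orientations are given as a unit quaternion [w, x, y, z].
In Python, from plant import state, grab_frame, get_calibration, job_done, recognise, regions_of gives the robot as it stands.
- The arm moves only by the tool apply_moves, never from a script. Its argument "targets" is a list of rows, each an object with "translation": the shift along the tool's x, y, z normalised to -1 to 1, where 1 is 100 mm, a list of three; "twist": the turn about the tool's z normalised to -1 to 1, where 1 is 0.1 rad; "hand": the opening, from 0 (shut) to 1 (fully open). A call has 1 to 8 rows; each row shifts and turns the commanded pose from where the row before left it, along the tool's axes as they then stand; what a row does not reach is not made up. A row lasts 1/10 s, in which the tool goes at most 50 mm and 8.59 degrees, less where a joint would pass 70% of its speed; a pose out of reach is approached as far as the arm can. A call with a number of a shift or a turn outside -1 to 1 is refused whole. A call with a gripper value outside its range is refused whole. The fingers move at their own pace and stop on an object; the grip force is fixed at half the most. Time passes only in rows, so rows that do not move let the fingers close. It gives the time, the measured TCP pose, the force, the opening and the grip force at its end, in the units of the state.
- state(): the state, without advancing time (a new reading comes with each control period).
- grab_frame(name): name is "side" or "top"; returns the picture (420x560x3 uint8, red, green, blue); there is no depth.
- get_calibration(name): a dict with "camera_matrix" (3x3 intrinsics, pixels), "D" ([k1, k2, p1, p2, k3] as OpenCV has them; the pictures are not rectified), "pose" (4x4, takes a point from camera to world coordinates). Camera axes: x right, y up, looking along -z (the intrinsics and any distortion apply to the point x, -y, -z); pixel columns grow to the right and rows downward; lengths in m; the calibration is good to about 2 mm. A picture is of the moment at which its call begins. get_calibration takes no time and is no camera call.
- job_done(): hands the job in; it is judged then, once.
Trained networks look in the newest picture that a camera, given by its name, has taken for a name from the list of things; names that differ only in an ending like _2 or _b are one class to them, and where a whole thing is asked for, a point or a joint stands for the part that bears it (a point fixed in the world has none). Each returns a list of dicts, best first, with "score" (0 to 1); they miss things now and then, are a little off and sometimes report something else, mostly with a low value. They report only what shows in the picture. A call takes as long as a camera call. They do not tell look-alikes from the thing itself.
- recognise(camera, query): "point" ([x, y, z] in m, in world coordinates, good to about 4 mm: the middle of the surface that is visible of it).
- regions_of(camera, query): "pixels" (420x560 bool, what is visible of it).
The state is a dict: "time": time; "joint_pos": joint angles; "joint_vel": joint speeds; "joint_efforts": joint torques, N m; "tool_pos": TCP position; "tool_rot": TCP orientation; "contact_force": force on the tool from outside, world axes, zero at the start; "ft_torque": the same for the moment, N m; "gripper_width": opening from 0.0 (shut) to 1.0 (fully open); "grasp_force": force on a finger pad.
Only numpy, scipy, OpenCV 4.12 (cv2) and the standard library are available. Lean on these libraries where they do the work, as an engineer would, in place of code of your own. Each camera call takes 0.05 s, during which the arm holds its last target. There are 200 camera calls.

## Working session

There is one attempt and no reset: what is moved stays moved. The work goes in short steps, Python scripts to look and compute and a tool call to move; the robot and the scene stay as the last step left them, time stands still between calls to the robot, and variables do not carry over. Pictures are saved under pics/ and viewed, at most 14 in all, crops included, and the job is handed in when it is done.

Besides the shell and the picture viewer there is one more tool, called as name([rows], argument=value, ...), one row to a line, values as JSON. apply_moves: Moves the arm, as the interface text tells. Its arguments: {"type":"object","properties":{"targets":{"type":"array"}},"required":["targets"]}

```bash
mkdir -p pics
python3 - <<'E'
from plant import *
import cv2,numpy as np
s=state();print(s)
for c in("side","top"):
    cv2.imwrite(f"pics/{c}0.png",grab_frame(c)[:,:,::-1])
    k=get_calibration(c);print(c,np.round(k["pose"],3).tolist(),np.round(k["camera_matrix"]).tolist(),k["D"])
    for q in("bottle_p_mid","pad_a","valve","flask_mid"):
        for d in recognise(c,q):print(c,q,np.round(d["point"],3),round(d["score"],2))
E
```

```text
{'time': 0.0, 'joint_pos': array([ 1.21600254e+00,  5.33554227e-02,  1.61434483e+00,  1.40233740e-05,
        1.47597191e+00, -1.19034951e-01]), 'joint_vel': array([ 1.38073431e-03, -2.52555847e-03,  2.13597848e-04, -1.14650610e-04,
        5.19366913e-04,  3.41486396e-05]), 'joint_efforts': array([-1.38356147e-03, -3.93674541e+01, -3.70179033e+01, -2.47154003e-04,
        7.18211144e-03, -7.68696850e-06]), 'tool_pos': array([0.1457985 , 0.60714829, 0.25203349]), 'tool_rot': array([-2.50819355e-04,  1.17607209e-01,  9.93059647e-01, -1.00907257e-03]), 'contact_force': array([0.32922899, 0.0743912 , 0.34356446]), 'ft_torque': array([ 0.01475433,  0.03076284, -0.00980141]), 'grasp_force': 0.0, 'gripper_width': 1.0000682306583106}
side [[-0.959, 0.198, -0.202, 0.363], [-0.283, -0.655, 0.7, 0.651], [0.006, 0.729, 0.685, 0.7], [0.0, 0.0, 0.0, 1.0]] [[442.0, 0.0, 281.0], [0.0, 442.0, 210.0], [0.0, 0.0, 1.0]] [-0.05405648  0.          0.          0.          0.        ]
side bottle_p_mid [ 0.659 -0.097  0.06 ] 0.71
side pad_a [0.593 0.152 0.012] 0.72
side pad_a [0.52  0.159 0.012] 0.62
side pad_a [0.67  0.151 0.011] 0.6
side pad_a [0.443 0.166 0.007] 0.58
side valve [0.375 0.184 0.033] 0.75
side flask_mid [ 0.647 -0.19   0.042] 0.81
top [[-0.011, 0.987, -0.163, 0.421], [-1.0, -0.014, -0.015, 0.003], [-0.017, 0.163, 0.987, 0.757], [0.0, 0.0, 0.0, 1.0]] [[394.0, 0.0, 281.0], [0.0, 394.0, 217.0], [0.0, 0.0, 1.0]] [-0.08169751  0.          0.          0.          0.        ]
top pad_a [0.668 0.148 0.012] 0.94
top pad_a [0.519 0.16  0.012] 0.8
top pad_a [0.59  0.153 0.014] 0.7
top pad_a [0.442 0.166 0.012] 0.67
top valve [0.375 0.16  0.031] 0.94
top flask_mid [ 0.645 -0.188  0.04 ] 0.73
```

View pics/top0.png

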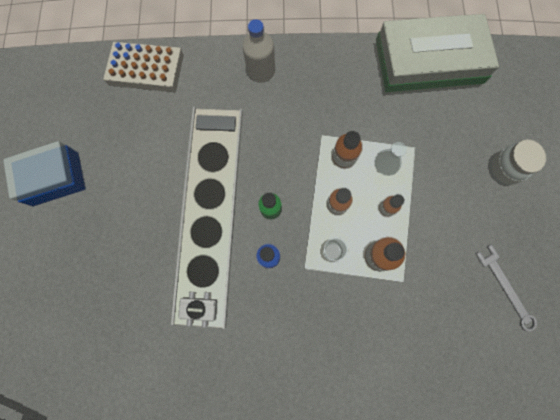

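View pics/side0.png

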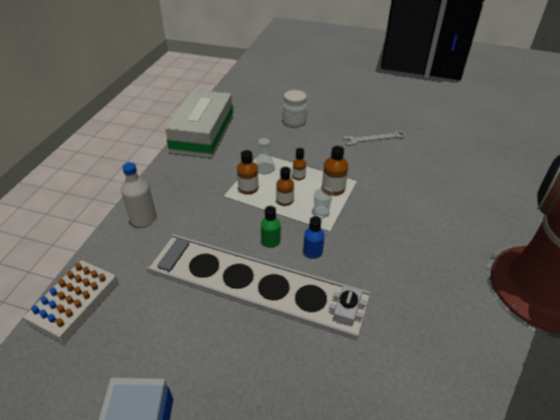

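The top view shows amber bottles with caps near (352,139), (345,195), (397,201) and (394,251), the flask near (390,160), the pads in the column x≈207 and the valve at (197,309), the low-x end. The blue and green bottles stand between the rack and the mat. Next I measure the caps and pads in both views.

```bash
cat > h.py <<'E'
from plant import *
import cv2,numpy as np
def ray(cam,uv):
    k=get_calibration(cam);M=np.array(k["camera_matrix"]);P=np.array(k["pose"])
    x,y=cv2.undistortPoints(np.array([[uv]],float),M,np.array(k["D"]))[0,0]
    return P[:3,3],P[:3,:3]@np.array([x,-y,-1])
def at(cam,uv,z):
    o,d=ray(cam,uv);return o+d*(z-o[2])/d[2]
def tri(u1,u2):
    A=[];b=[]
    for c,u in(("top",u1),("side",u2)):
        o,d=ray(c,u);d=d/np.linalg.norm(d);Q=np.eye(3)-np.outer(d,d);A.append(Q);b.append(Q@o)
    return np.linalg.lstsq(np.vstack(A),np.hstack(b),rcond=None)[0]
def dark(im,uv,r,th=45):
    m=(im.max(2)<th).astype(np.uint8);n,l,st,ce=cv2.connectedComponentsWithStats(m)
    c=[i for i in range(1,n) if st[i,4]>15 and np.hypot(*(ce[i]-uv))<r]
    i=max(c,key=lambda i:st[i,4]);return ce[i],st[i]
E
python3 - <<'E'
from h import *
T=grab_frame("top");S=grab_frame("side")
B={'p':((352,139),(247,158),.104),'s':((345,195),(285,174),.092),'q':((397,201),(300,154),.080),'r':((394,251),(337,154),.116)}
for n,(a,b,h) in B.items():
    (ca,sa),(cb,sb)=dark(T,a,9),dark(S,b,9)
    z=h+.003-.009
    print(n,ca.round(1),sa,cb.round(1),sb,'tri',tri(ca,cb).round(4),'top',at("top",ca,z).round(4),'side',at("side",cb,z).round(4))
for a,b in(((213,157),(204,265)),((209,194),(238,275)),((206,232),(273,287)),((203,271),(311,298))):
    (ca,sa),(cb,sb)=dark(T,a,8),dark(S,b,8)
    print(ca.round(1),sa[4],'top',at("top",ca,.013).round(4),'side',at("side",cb,.013).round(4))
E
```

```text
Traceback (most recent call last):
  File "h.py", line 17, in dark
    i=max(c,key=lambda i:st[i,4]);return ce[i],st[i]
ValueError: max() iterable argument is empty
```

Run:
```python
import cv2
for c,x,y in(("top",352,139),("top",203,271),("side",247,158)):
    im=cv2.imread(f"pics/{c}0.png").max(2);print(im[y-14:y+15:2,x-14:x+15:2])
```

```text
[[117 120 117 120 120 120 119 120 120 122 118 118 116 117 122]
 [120 120 115 124 122 123 121 122 123 123 121 121 124 120 119]
 [120 115 118 120 121 117 120 122 127 125 122 125 125 125 123]
 [119 123 117 119 123 104  78  71  84 110 120 125 124 125 121]
 [121 122 117 117  91  58  58  54  59  62  89 125 119 121 126]
 [121 117 115  97  56  60  60  59  58  64  63 107 120 121 125]
 [145 111 113  87  63  57  63  60  65  59  59  97 123 121 120]
 [119 111 106  67  65  64  58  64  66  62  59  91 131 125 124]
 [107 110 114  55  59  62  64  59  59  66  62 112 182 189 188]
 [108 116 110  60  58  61  65  65  62  61  78 116 165 195 195]
 [115 113 124  84  56  60  59  64  58  61 101 115 154 195 191]
 [114 118 116 108  74  55  57  57  59  96 121 114 153 198 195]
 [113 111 118 121 122  98  80  93 107 124 122 115 156 191 193]
 [114 117 118 118 120 119 122 123 120 121 118 118 176 194 194]
 [106 112 118 118 117 116 121 125 120 114 110 142 192 194 192]]
[[194 196 168  90  61  49  51  52  56  55  69 131 185 194 194]
 [190 146  72  52  55  52  60  56  57  60  59  61  97 179 194]
 [165  66  56  58  61  61  5
[... 1037 characters left out ...]
2 106]
 [105 106 107 103  57  24  15  17  18  46 102 105 104 104 109]
 [107 106 104 101  39  20  19  20  20  32  97 106 106 126 136]
 [106 105 104 103  39  16  19  17  12  27  93 106 123 140 145]
 [107 106 106 102  44   7   6   8   7  24  91 131 144 143 146]
 [107 107 108 105  54   3  11  10   7  26 121 163 143 144 147]
 [106 109 109 103  74  23   9   8  17  64 119 139 142 142 135]
 [108 109 102  98 100  87  73  78  88 102 104 102 113 115 114]
 [106 106  99 100 104 106 109 126 119 109 105 101  99 110 114]
 [106 107  98 101 105 106 114 130 119 109 105 101  95 111 114]
 [108 108  88 100 103 107 114 121 112 107 104  96  83 111 114]
 [108 107  83  80  97 102 107 110 106 101  90  72  71 112 112]]
```

Run:
```python
from h import *
T=grab_frame("top");S=grab_frame("side")
B={'p':((352,139),(247,158),.104),'s':((345,195),(285,174),.092),'q':((397,201),(300,154),.080),'r':((394,251),(337,154),.116)}
for n,(a,b,h) in B.items():
    (ca,sa),(cb,sb)=dark(T,a,9,82),dark(S,b,9,58)
    print(n,ca.round(1),sa,cb.round(1),sb,'tri',tri(ca,cb).round(4),'top',at("top",ca,h+.003-.006).round(4),'side',at("side",cb,h+.003-.008).round(4))
for a,b in(((213,157),(204,265)),((209,194),(238,275)),((206,232),(273,287)),((203,271),(311,298))):
    (ca,sa),(cb,sb)=dark(T,a,8,90),dark(S,b,8,60)
    print(ca.round(1),sa[4],sb[4],'top',at("top",ca,.013).round(4),'side',at("side",cb,.013).round(4))
```

```text
p [351.4 139.7] [343 131  17  18 233] [246.1 156.7] [241 150  12  14 138] tri [ 0.6675 -0.1132  0.0966] top [ 0.6652 -0.1124  0.101 ] side [ 0.667  -0.1104  0.099 ]
s [342.7 195.5] [336 189  14  14 160] [285.  173.3] [281 167   9  13 106] tri [ 0.5698 -0.0956  0.0842] top [ 0.5681 -0.0949  0.089 ] side [ 0.5695 -0.0923  0.087 ]
q [396.3 201. ] [390 195  14  13 131] [299.4 153.4] [296 148   8  12  86] tri [ 0.5612 -0.1923  0.0734] top [ 0.5596 -0.1913  0.077 ] side [ 0.5615 -0.1903  0.075 ]
r [393.6 251.6] [384 243  20  18 281] [337.1 152.6] [331 146  13  14 155] tri [ 0.4689 -0.1727  0.1088] top [ 0.468  -0.1716  0.113 ] side [ 0.4691 -0.1697  0.111 ]
[212.6 156.7] 667 525 top [0.6672 0.1473 0.013 ] side [0.6687 0.1489 0.013 ]
[209.2 193.5] 699 556 top [0.5927 0.1524 0.013 ] side [0.594  0.1541 0.013 ]
[205.8 231.6] 731 602 top [0.518  0.1577 0.013 ] side [0.5193 0.1596 0.013 ]
[202.3 270.9] 759 639 top [0.4435 0.163  0.013 ] side [0.4449 0.1645 0.013 ]
```

Both views agree to about 2 mm and the triangulated cap heights match, so I start moving, shortest bottle first. Its target is above Q at (0.5605,-0.191).

apply_moves([
  {"translation": [-0.29, -0.34, 0], "twist": 0, "hand": 0.7},
  {"translation": [-0.29, -0.34, 0], "twist": 0, "hand": 0.7},
  {"translation": [-0.29, -0.34, 0], "twist": 0, "hand": 0.7},
  {"translation": [-0.29, -0.34, 0], "twist": 0, "hand": 0.7},
  {"translation": [-0.29, -0.34, 0], "twist": 0, "hand": 0.7},
  {"translation": [-0.29, -0.34, 0], "twist": 0, "hand": 0.7},
  {"translation": [-0.29, -0.34, 0], "twist": 0, "hand": 0.7},
  {"translation": [-0.29, -0.34, 0], "twist": 0, "hand": 0.7},
])

```text
time: 1.5
tool_pos: [0.3084, 0.2875, 0.2536]
tool_rot: [0.0, 0.117, 0.993, 0.0]
contact_force: [0.5, 0.4, 0.7]
gripper_width: 0.696
grasp_force: 0.0
```

apply_moves([
  {"translation": [-0.29, -0.34, 0], "twist": 0, "hand": 0.7},
  {"translation": [-0.29, -0.34, 0], "twist": 0, "hand": 0.7},
  {"translation": [-0.29, -0.34, 0], "twist": 0, "hand": 0.7},
  {"translation": [-0.29, -0.34, 0], "twist": 0, "hand": 0.7},
  {"translation": [-0.29, -0.34, 0], "twist": 0, "hand": 0.7},
  {"translation": [-0.29, -0.34, 0], "twist": 0, "hand": 0.7},
  {"translation": [-0.29, -0.34, 0], "twist": 0, "hand": 0.7},
  {"translation": [-0.29, -0.34, 0], "twist": 0, "hand": 0.7},
])

```text
time: 2.3
tool_pos: [0.4707, -0.0316, 0.2537]
tool_rot: [0.001, 0.118, 0.993, 0.0]
contact_force: [1.2, 1.2, 0.4]
gripper_width: 0.697
grasp_force: 0.0
```

apply_moves([
  {"translation": [-0.29, -0.34, 0], "twist": 0, "hand": 0.7},
  {"translation": [-0.29, -0.34, 0], "twist": 0, "hand": 0.7},
  {"translation": [-0.29, -0.34, 0], "twist": 0, "hand": 0.7},
  {"translation": [-0.29, -0.34, 0], "twist": 0, "hand": 0.7},
  {"translation": [0, 0, 0], "twist": 0, "hand": 0.7},
  {"translation": [0, 0, 0], "twist": 0, "hand": 0.7},
  {"translation": [0, 0, 0], "twist": 0, "hand": 0.7},
])

```text
time: 3.0
tool_pos: [0.5508, -0.1884, 0.2533]
tool_rot: [-0.0, 0.117, 0.993, 0.0]
contact_force: [0.6, -0.7, -0.2]
gripper_width: 0.702
grasp_force: 0.0
```

```bash
cat >> h.py <<'E'
from scipy.spatial.transform import Rotation as Ro
def go(*t):
    s=state();w,x,y,z=s["tool_rot"];p=np.array(s["tool_pos"])
    for q in t:
        q=np.array(q);print(q,'units',(Ro.from_quat([x,y,z,w]).inv().apply(q-p)*10).round(3));p=q
    print('t',round(s["time"],2),'pos',s["tool_pos"].round(4),'rot',s["tool_rot"].round(4),'f',s["contact_force"].round(1),'w',round(s["gripper_width"],3),'g',round(s["grasp_force"],1))
E
python3 -c "
from h import *
go((.5605,-.191,.252),(.5605,-.191,.076))"
```

```text
[ 0.5605 -0.191   0.252 ] units [-0.1   -0.003  0.013]
[ 0.5605 -0.191   0.076 ] units [-1.00e-03 -1.00e-03  1.76e+00]
t 3.0 pos [ 0.5508 -0.1884  0.2533] rot [-1.000e-04  1.174e-01  9.931e-01  2.000e-04] f [ 0.6 -0.7 -0.2] w 0.702 g 0.0
```

apply_moves([
  {"translation": [-0.1, 0, 0], "twist": 0, "hand": 0.6},
  {"translation": [0, 0, 0.4], "twist": 0, "hand": 0.6},
  {"translation": [0, 0, 0.4], "twist": 0, "hand": 0.6},
  {"translation": [0, 0, 0.35], "twist": 0, "hand": 0.6},
  {"translation": [0, 0, 0.3], "twist": 0, "hand": 0.6},
  {"translation": [0, 0, 0.2], "twist": 0, "hand": 0.6},
  {"translation": [0, 0, 0.12], "twist": 0, "hand": 0.6},
  {"translation": [0, 0, 0], "twist": 0, "hand": 0.6},
])

```text
time: 3.8
tool_pos: [0.56, -0.1902, 0.0747]
tool_rot: [-0.001, 0.117, 0.993, 0.001]
contact_force: [1.2, 0.0, -0.4]
gripper_width: 0.6
grasp_force: 0.0
```

apply_moves([
  {"translation": [0, 0, 0], "twist": 0, "hand": 0},
  {"translation": [0, 0, 0], "twist": 0, "hand": 0},
  {"translation": [0, 0, 0], "twist": 0, "hand": 0},
  {"translation": [0, 0, 0], "twist": 0, "hand": 0},
  {"translation": [0, 0, 0], "twist": 0, "hand": 0},
  {"translation": [0, 0, 0], "twist": 0, "hand": 0},
  {"translation": [0, 0, 0], "twist": 0, "hand": 0},
  {"translation": [0, 0, 0], "twist": 0, "hand": 0},
])

```text
time: 4.6
tool_pos: [0.5621, -0.1919, 0.0784]
tool_rot: [0.002, 0.118, 0.993, -0.0]
contact_force: [-1.0, 0.6, 5.7]
gripper_width: 0.237
grasp_force: 58.8
```

apply_moves([
  {"translation": [0, 0, 0], "twist": 0, "hand": 0},
  {"translation": [0, 0, -0.1], "twist": 0, "hand": 0},
  {"translation": [0, 0, -0.3], "twist": 0, "hand": 0},
  {"translation": [0, 0, -0.3], "twist": 0, "hand": 0},
  {"translation": [0, 0, -0.3], "twist": 0, "hand": 0},
  {"translation": [0, 0, -0.3], "twist": 0, "hand": 0},
  {"translation": [0, 0, -0.1], "twist": 0, "hand": 0},
  {"translation": [0, 0, 0], "twist": 0, "hand": 0},
])

```text
time: 5.4
tool_pos: [0.5615, -0.1917, 0.2183]
tool_rot: [0.002, 0.118, 0.993, -0.001]
contact_force: [0.1, -0.4, -1.6]
gripper_width: 0.234
grasp_force: 58.7
```

```bash
python3 -c "
from h import *
a=np.hstack([grab_frame('side')[100:300,130:400],grab_frame('top')[100:300,170:440]])
cv2.imwrite('pics/q1.png',a[:,:,::-1])
go((.444,.164,.22),(.444,.164,.086))"
```

```text
[0.444 0.164 0.22 ] units [ 1.958  3.18  -0.048]
[0.444 0.164 0.086] units [-3.00e-03 -1.00e-03  1.34e+00]
t 5.5 pos [ 0.5601 -0.191   0.2146] rot [-1.200e-03  1.176e-01  9.931e-01  4.000e-04] f [ 0.  -0.6 -1.6] w 0.235 g 58.7
```

View pics/q1.png

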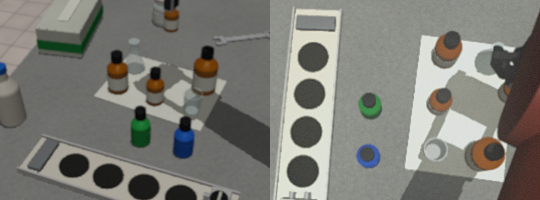

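The side view shows Q lifted off the mat in the gripper (about (170,18) in the crop), and the opening agrees with a 22 mm cap. The pose readings are noisy by about 2 mm, so I track the commanded pose. Next I carry Q to the pad by the valve.

apply_moves([
  {"translation": [0.08, 0.12, 0], "twist": 0, "hand": 0},
  {"translation": [0.16, 0.26, 0], "twist": 0, "hand": 0},
  {"translation": [0.16, 0.26, 0], "twist": 0, "hand": 0},
  {"translation": [0.16, 0.26, 0], "twist": 0, "hand": 0},
  {"translation": [0.16, 0.26, 0], "twist": 0, "hand": 0},
  {"translation": [0.16, 0.26, 0], "twist": 0, "hand": 0},
  {"translation": [0.16, 0.26, 0], "twist": 0, "hand": 0},
  {"translation": [0.16, 0.26, 0], "twist": 0, "hand": 0},
])

```text
time: 6.3
tool_pos: [0.4874, 0.0272, 0.2142]
tool_rot: [-0.002, 0.117, 0.993, 0.0]
contact_force: [0.4, -0.4, -0.9]
gripper_width: 0.235
grasp_force: 58.7
```

apply_moves([
  {"translation": [0.16, 0.26, 0], "twist": 0, "hand": 0},
  {"translation": [0.16, 0.26, 0], "twist": 0, "hand": 0},
  {"translation": [0.16, 0.26, 0], "twist": 0, "hand": 0},
  {"translation": [0.16, 0.26, 0], "twist": 0, "hand": 0},
  {"translation": [0.12, 0.196, 0], "twist": 0, "hand": 0},
  {"translation": [0, 0, 0], "twist": 0, "hand": 0},
  {"translation": [0, 0, 0.3], "twist": 0, "hand": 0},
  {"translation": [0, 0, 0.3], "twist": 0, "hand": 0},
])

```text
time: 7.1
tool_pos: [0.4443, 0.1633, 0.1555]
tool_rot: [0.001, 0.117, 0.993, -0.0]
contact_force: [0.4, 0.4, -1.2]
gripper_width: 0.23
grasp_force: 58.9
```

apply_moves([
  {"translation": [0, 0, 0.3], "twist": 0, "hand": 0},
  {"translation": [0, 0, 0.2], "twist": 0, "hand": 0},
  {"translation": [0, 0, 0.1], "twist": 0, "hand": 0},
  {"translation": [0, 0, 0.05], "twist": 0, "hand": 0},
  {"translation": [0, 0, 0], "twist": 0, "hand": 0},
  {"translation": [0, 0, 0], "twist": 0, "hand": 0},
  {"translation": [0, 0, 0], "twist": 0, "hand": 0},
])

```text
time: 7.8
tool_pos: [0.4454, 0.1634, 0.0927]
tool_rot: [0.001, 0.118, 0.993, 0.0]
contact_force: [0.3, -0.1, -1.1]
gripper_width: 0.239
grasp_force: 58.9
```

```bash
python3 -c "
from h import *
a=np.hstack([grab_frame('side')[180:380,230:500],grab_frame('top')[160:360,100:370]])
cv2.imwrite('pics/q2.png',a[:,:,::-1])
go((.444,.164,.087))"
```

```text
[0.444 0.164 0.087] units [0.012 0.003 0.053]
t 7.9 pos [0.4451 0.1634 0.0923] rot [9.000e-04 1.176e-01 9.931e-01 3.000e-04] f [-0.5  0.2 -0.4] w 0.234 g 58.9
```

View pics/q2.png

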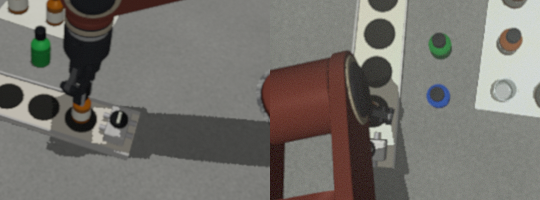

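Q hangs upright just above the pad next to the valve (side crop (82,110), knob at (118,118)). I lower the last few mm slowly and release.

apply_moves([
  {"translation": [0, 0, 0.02], "twist": 0, "hand": 0},
  {"translation": [0, 0, 0.02], "twist": 0, "hand": 0},
  {"translation": [0, 0, 0.01], "twist": 0, "hand": 0},
  {"translation": [0, 0, 0], "twist": 0, "hand": 0},
])

```text
time: 8.3
tool_pos: [0.4455, 0.1633, 0.0884]
tool_rot: [0.001, 0.118, 0.993, -0.0]
contact_force: [-3.6, -0.3, 10.2]
gripper_width: 0.239
grasp_force: 59.9
```

apply_moves([
  {"translation": [0, 0, 0], "twist": 0, "hand": 0.3},
  {"translation": [0, 0, 0], "twist": 0, "hand": 0.4},
  {"translation": [0, 0, 0], "twist": 0, "hand": 0.6},
  {"translation": [0, 0, 0], "twist": 0, "hand": 0.6},
  {"translation": [0, 0, 0], "twist": 0, "hand": 0.6},
])

```text
time: 8.8
tool_pos: [0.4443, 0.1632, 0.0861]
tool_rot: [-0.0, 0.118, 0.993, -0.0]
contact_force: [0.4, 0.3, 0.2]
gripper_width: 0.601
grasp_force: 0.0
```

apply_moves([
  {"translation": [0, 0, -0.1], "twist": 0, "hand": 0.6},
  {"translation": [0, 0, -0.4], "twist": 0, "hand": 0.6},
  {"translation": [0, 0, -0.4], "twist": 0, "hand": 0.6},
  {"translation": [0, 0, -0.4], "twist": 0, "hand": 0.6},
  {"translation": [0, 0, -0.1], "twist": 0, "hand": 0.6},
])

```text
time: 9.3
tool_pos: [0.447, 0.1638, 0.2331]
tool_rot: [0.005, 0.118, 0.993, 0.002]
contact_force: [1.1, 0.9, -0.2]
gripper_width: 0.598
grasp_force: 0.0
```

apply_moves([
  {"translation": [-0.26, -0.32, 0], "twist": 0, "hand": 0.6},
  {"translation": [-0.26, -0.32, 0], "twist": 0, "hand": 0.6},
  {"translation": [-0.26, -0.32, 0], "twist": 0, "hand": 0.6},
  {"translation": [-0.26, -0.32, 0], "twist": 0, "hand": 0.6},
  {"translation": [-0.26, -0.32, 0], "twist": 0, "hand": 0.6},
  {"translation": [-0.26, -0.32, 0], "twist": 0, "hand": 0.6},
  {"translation": [-0.258, -0.296, 0], "twist": 0, "hand": 0.6},
  {"translation": [0, 0, 0], "twist": 0, "hand": 0.6},
])

```text
time: 10.1
tool_pos: [0.5704, -0.0984, 0.2259]
tool_rot: [-0.0, 0.12, 0.993, -0.001]
contact_force: [-0.2, 0.3, -0.0]
gripper_width: 0.601
grasp_force: 0.0
```

```bash
python3 -c "
from h import *
S=grab_frame('side');T=grab_frame('top')
for n,f,u,v in(('side',S,230,180),('top',T,150,170)): cv2.imwrite(f'pics/{n}3.png',f[:,:,::-1])
go((.569,-.094,.226),(.569,-.094,.088))
a=np.hstack([S[100:400,200:480],T[100:400,150:430]]);cv2.imwrite('pics/c3.png',a[:,:,::-1])"
```

```text
[ 0.569 -0.094  0.226] units [ 0.004  0.01  -0.003]
[ 0.569 -0.094  0.088] units [-2.00e-03 -1.00e-03  1.38e+00]
t 10.2 pos [ 0.5692 -0.0951  0.2257] rot [-7.000e-04  1.184e-01  9.930e-01  3.000e-04] f [ 0.   0.3 -0.1] w 0.597 g 0.0
```

View pics/c3.png

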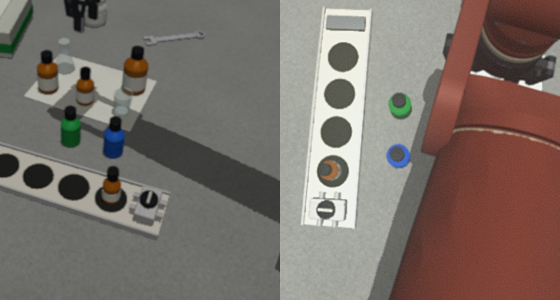

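Q stands upright, centred on the pad next to the valve (side crop (112,190)). The gripper is above S, so I descend and grip.

apply_moves([
  {"translation": [0, 0, 0.3], "twist": 0, "hand": 0.6},
  {"translation": [0, 0, 0.4], "twist": 0, "hand": 0.6},
  {"translation": [0, 0, 0.3], "twist": 0, "hand": 0.6},
  {"translation": [0, 0, 0.2], "twist": 0, "hand": 0.6},
  {"translation": [0, 0, 0.13], "twist": 0, "hand": 0.6},
  {"translation": [0, 0, 0.05], "twist": 0, "hand": 0.6},
  {"translation": [0, 0, 0], "twist": 0, "hand": 0.6},
  {"translation": [0, 0, 0], "twist": 0, "hand": 0.6},
])

```text
time: 11.0
tool_pos: [0.5703, -0.0947, 0.0898]
tool_rot: [0.001, 0.117, 0.993, -0.0]
contact_force: [0.6, 0.1, 0.3]
gripper_width: 0.6
grasp_force: 0.0
```

apply_moves([
  {"translation": [0, 0, 0], "twist": 0, "hand": 0},
  {"translation": [0, 0, 0], "twist": 0, "hand": 0},
  {"translation": [0, 0, 0], "twist": 0, "hand": 0},
  {"translation": [0, 0, 0], "twist": 0, "hand": 0},
  {"translation": [0, 0, 0], "twist": 0, "hand": 0},
  {"translation": [0, 0, 0], "twist": 0, "hand": 0},
  {"translation": [0, 0, 0], "twist": 0, "hand": 0},
  {"translation": [0, 0, 0], "twist": 0, "hand": 0},
])

```text
time: 11.8
tool_pos: [0.5704, -0.0951, 0.0897]
tool_rot: [0.001, 0.118, 0.993, -0.0]
contact_force: [-1.5, -0.4, 6.2]
gripper_width: 0.273
grasp_force: 58.6
```

apply_moves([
  {"translation": [0, 0, 0], "twist": 0, "hand": 0},
  {"translation": [0, 0, -0.1], "twist": 0, "hand": 0},
  {"translation": [0, 0, -0.3], "twist": 0, "hand": 0},
  {"translation": [0, 0, -0.3], "twist": 0, "hand": 0},
  {"translation": [0, 0, -0.3], "twist": 0, "hand": 0},
  {"translation": [0, 0, -0.3], "twist": 0, "hand": 0},
  {"translation": [0, 0, -0.1], "twist": 0, "hand": 0},
  {"translation": [0, 0, 0], "twist": 0, "hand": 0},
])

```text
time: 12.6
tool_pos: [0.5702, -0.0949, 0.23]
tool_rot: [0.002, 0.118, 0.993, -0.0]
contact_force: [-0.6, -0.0, -1.5]
gripper_width: 0.27
grasp_force: 58.8
```

```bash
python3 -c "
from h import *
ca,s=dark(grab_frame('side'),(312,276),12,58);print(ca,s,at('side',ca,.085))
go((.5187,.1587,.228),(.5187,.1587,.098))"
```

```text
[312.4125  273.70625] [307 266  12  16 160] [0.44525609 0.16391003 0.085     ]
[0.5187 0.1587 0.228 ] units [ 1.083  2.345 -0.   ]
[0.5187 0.1587 0.098 ] units [-0.  -0.   1.3]
t 12.65 pos [ 0.5693 -0.0946  0.2279] rot [-1.000e-04  1.177e-01  9.931e-01  0.000e+00] f [-0.7 -0.9 -1.3] w 0.274 g 58.8
```

S is held, and Q measures within 2 mm of its pad centre. I carry S to the second pad.

apply_moves([
  {"translation": [0.06, 0.13, 0], "twist": 0, "hand": 0},
  {"translation": [0.12, 0.26, 0], "twist": 0, "hand": 0},
  {"translation": [0.12, 0.26, 0], "twist": 0, "hand": 0},
  {"translation": [0.12, 0.26, 0], "twist": 0, "hand": 0},
  {"translation": [0.12, 0.26, 0], "twist": 0, "hand": 0},
  {"translation": [0.12, 0.26, 0], "twist": 0, "hand": 0},
  {"translation": [0.12, 0.26, 0], "twist": 0, "hand": 0},
  {"translation": [0.12, 0.26, 0], "twist": 0, "hand": 0},
])

```text
time: 13.45
tool_pos: [0.5255, 0.1178, 0.2256]
tool_rot: [-0.002, 0.117, 0.993, -0.0]
contact_force: [0.2, -0.0, -1.6]
gripper_width: 0.271
grasp_force: 58.9
```

apply_moves([
  {"translation": [0.12, 0.26, 0], "twist": 0, "hand": 0},
  {"translation": [0.059, 0.129, 0], "twist": 0, "hand": 0},
  {"translation": [0, 0, 0], "twist": 0, "hand": 0},
  {"translation": [0, 0, 0.3], "twist": 0, "hand": 0},
  {"translation": [0, 0, 0.3], "twist": 0, "hand": 0},
  {"translation": [0, 0, 0.3], "twist": 0, "hand": 0},
  {"translation": [0, 0, 0.2], "twist": 0, "hand": 0},
  {"translation": [0, 0, 0.1], "twist": 0, "hand": 0},
])

```text
time: 14.25
tool_pos: [0.5175, 0.1566, 0.105]
tool_rot: [-0.002, 0.118, 0.993, -0.001]
contact_force: [-1.2, -0.0, -0.4]
gripper_width: 0.273
grasp_force: 59.0
```

apply_moves([
  {"translation": [0, 0, 0.05], "twist": 0, "hand": 0},
  {"translation": [0, 0, 0.02], "twist": 0, "hand": 0},
  {"translation": [0, 0, 0.01], "twist": 0, "hand": 0},
  {"translation": [0, 0, 0.01], "twist": 0, "hand": 0},
  {"translation": [0, 0, 0.01], "twist": 0, "hand": 0},
  {"translation": [0, 0, 0], "twist": 0, "hand": 0},
  {"translation": [0, 0, 0], "twist": 0, "hand": 0},
])

```text
time: 14.95
tool_pos: [0.5201, 0.158, 0.0998]
tool_rot: [0.001, 0.118, 0.993, 0.0]
contact_force: [-0.6, -0.2, 6.6]
gripper_width: 0.271
grasp_force: 59.4
```

apply_moves([
  {"translation": [0, 0, 0], "twist": 0, "hand": 0.35},
  {"translation": [0, 0, 0], "twist": 0, "hand": 0.45},
  {"translation": [0, 0, 0], "twist": 0, "hand": 0.6},
  {"translation": [0, 0, 0], "twist": 0, "hand": 0.6},
  {"translation": [0, 0, -0.1], "twist": 0, "hand": 0.6},
  {"translation": [0, 0, -0.4], "twist": 0, "hand": 0.6},
  {"translation": [0, 0, -0.4], "twist": 0, "hand": 0.6},
  {"translation": [0, 0, -0.4], "twist": 0, "hand": 0.6},
])

```text
time: 15.75
tool_pos: [0.5189, 0.1579, 0.2303]
tool_rot: [0.0, 0.118, 0.993, 0.0]
contact_force: [0.2, 0.2, 0.0]
gripper_width: 0.602
grasp_force: 0.0
```

apply_moves([
  {"translation": [0, 0, -0.1], "twist": 0, "hand": 0.65},
  {"translation": [-0.3, -0.33, 0], "twist": 0, "hand": 0.65},
  {"translation": [-0.3, -0.33, 0], "twist": 0, "hand": 0.65},
  {"translation": [-0.3, -0.33, 0], "twist": 0, "hand": 0.65},
  {"translation": [-0.3, -0.33, 0], "twist": 0, "hand": 0.65},
  {"translation": [-0.3, -0.33, 0], "twist": 0, "hand": 0.65},
  {"translation": [-0.3, -0.33, 0], "twist": 0, "hand": 0.65},
  {"translation": [-0.274, -0.305, 0], "twist": 0, "hand": 0.65},
])

```text
time: 16.55
tool_pos: [0.6679, -0.1146, 0.2379]
tool_rot: [-0.0, 0.118, 0.993, 0.0]
contact_force: [-0.7, 1.0, 0.0]
gripper_width: 0.649
grasp_force: 0.0
```

apply_moves([
  {"translation": [0, 0, 0], "twist": 0, "hand": 0.65},
  {"translation": [0, 0, 0], "twist": 0, "hand": 0.65},
])

```text
time: 16.75
tool_pos: [0.6673, -0.1133, 0.2375]
tool_rot: [-0.001, 0.118, 0.993, 0.0]
contact_force: [-0.3, 0.4, -0.4]
gripper_width: 0.65
grasp_force: 0.0
```

```bash
python3 -c "
from h import *
S=grab_frame('side')
for u,z in(((312,274),.085),((275,258),.097)):
  ca,s=dark(S,u,12,58);print(ca,s,at('side',ca,z))
cv2.imwrite('pics/s4.png',S[:,:,::-1])
go((.667,-.112,.238),(.667,-.112,.100))"
```

```text
[312.4125  273.70625] [307 266  12  16 160] [0.44525609 0.16391003 0.085     ]
[272.90673575 258.        ] [267 250  13  17 193] [0.51967097 0.15904723 0.097     ]
[ 0.667 -0.112  0.238] units [ 0.001  0.003 -0.003]
[ 0.667 -0.112  0.1  ] units [-2.00e-03 -1.00e-03  1.38e+00]
t 16.8 pos [ 0.667  -0.1124  0.2377] rot [-7.000e-04  1.177e-01  9.930e-01  3.000e-04] f [-0.8 -0.8  0.9] w 0.65 g 0.0
```

View pics/s4.png

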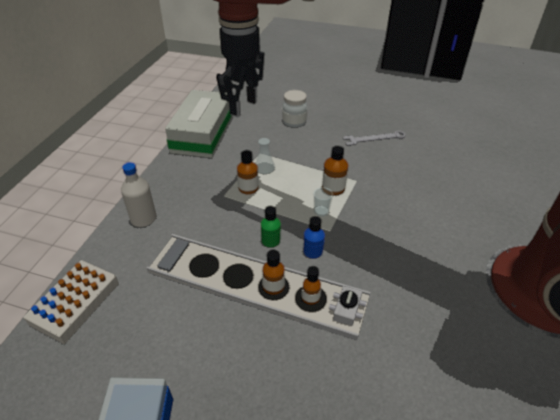

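S and Q both stand centred (caps at (273,258) and (312,274)), and the gripper is above P at (247,158) with the flask beside it. I descend on P.

apply_moves([
  {"translation": [0, 0, 0.3], "twist": 0, "hand": 0.65},
  {"translation": [0, 0, 0.4], "twist": 0, "hand": 0.65},
  {"translation": [0, 0, 0.3], "twist": 0, "hand": 0.65},
  {"translation": [0, 0, 0.2], "twist": 0, "hand": 0.65},
  {"translation": [0, 0, 0.13], "twist": 0, "hand": 0.65},
  {"translation": [0, 0, 0.05], "twist": 0, "hand": 0.65},
  {"translation": [0, 0, 0], "twist": 0, "hand": 0.65},
  {"translation": [0, 0, 0], "twist": 0, "hand": 0.65},
])

```text
time: 17.6
tool_pos: [0.6684, -0.1126, 0.1021]
tool_rot: [0.001, 0.117, 0.993, -0.0]
contact_force: [0.3, -0.5, -0.3]
gripper_width: 0.646
grasp_force: 0.0
```

apply_moves([
  {"translation": [0, 0, 0], "twist": 0, "hand": 0},
  {"translation": [0, 0, 0], "twist": 0, "hand": 0},
  {"translation": [0, 0, 0], "twist": 0, "hand": 0},
  {"translation": [0, 0, 0], "twist": 0, "hand": 0},
  {"translation": [0, 0, 0], "twist": 0, "hand": 0},
  {"translation": [0, 0, 0], "twist": 0, "hand": 0},
  {"translation": [0, 0, 0], "twist": 0, "hand": 0},
  {"translation": [0, 0, 0], "twist": 0, "hand": 0},
])

```text
time: 18.4
tool_pos: [0.6684, -0.1131, 0.102]
tool_rot: [0.001, 0.118, 0.993, -0.0]
contact_force: [0.1, -0.9, 5.4]
gripper_width: 0.312
grasp_force: 59.3
```

apply_moves([
  {"translation": [0, 0, 0], "twist": 0, "hand": 0},
  {"translation": [0, 0, -0.1], "twist": 0, "hand": 0},
  {"translation": [0, 0, -0.3], "twist": 0, "hand": 0},
  {"translation": [0, 0, -0.3], "twist": 0, "hand": 0},
  {"translation": [0, 0, -0.3], "twist": 0, "hand": 0},
  {"translation": [0, 0, -0.3], "twist": 0, "hand": 0},
  {"translation": [0, 0, -0.1], "twist": 0, "hand": 0},
  {"translation": [0, 0, 0], "twist": 0, "hand": 0},
])

```text
time: 19.2
tool_pos: [0.668, -0.1128, 0.242]
tool_rot: [0.001, 0.118, 0.993, -0.0]
contact_force: [-0.7, -0.6, -2.0]
gripper_width: 0.307
grasp_force: 59.2
```

```bash
python3 -c "
from h import *
go((.5935,.153,.240),(.5935,.153,.110))"
```

```text
[0.5935 0.153  0.24  ] units [1.346 2.41  0.016]
[0.5935 0.153  0.11  ] units [0.004 0.    1.3  ]
t 19.2 pos [ 0.668  -0.1128  0.242 ] rot [ 1.400e-03  1.176e-01  9.931e-01 -2.000e-04] f [-0.7 -0.6 -2. ] w 0.307 g 59.2
```

apply_moves([
  {"translation": [0.07, 0.13, 0], "twist": 0, "hand": 0},
  {"translation": [0.148, 0.267, 0], "twist": 0, "hand": 0},
  {"translation": [0.148, 0.267, 0], "twist": 0, "hand": 0},
  {"translation": [0.148, 0.267, 0], "twist": 0, "hand": 0},
  {"translation": [0.148, 0.267, 0], "twist": 0, "hand": 0},
  {"translation": [0.148, 0.267, 0], "twist": 0, "hand": 0},
  {"translation": [0.148, 0.267, 0], "twist": 0, "hand": 0},
  {"translation": [0.148, 0.267, 0], "twist": 0, "hand": 0},
])

```text
time: 20.0
tool_pos: [0.6042, 0.1095, 0.2369]
tool_rot: [-0.003, 0.117, 0.993, -0.0]
contact_force: [0.1, -0.5, -1.2]
gripper_width: 0.308
grasp_force: 59.2
```

apply_moves([
  {"translation": [0.148, 0.267, 0], "twist": 0, "hand": 0},
  {"translation": [0.079, 0.138, 0], "twist": 0, "hand": 0},
  {"translation": [0, 0, 0], "twist": 0, "hand": 0},
  {"translation": [0, 0, 0.3], "twist": 0, "hand": 0},
  {"translation": [0, 0, 0.3], "twist": 0, "hand": 0},
  {"translation": [0, 0, 0.3], "twist": 0, "hand": 0},
  {"translation": [0, 0, 0.2], "twist": 0, "hand": 0},
  {"translation": [0, 0, 0.1], "twist": 0, "hand": 0},
])

```text
time: 20.8
tool_pos: [0.5921, 0.1509, 0.1164]
tool_rot: [-0.003, 0.118, 0.993, -0.001]
contact_force: [0.1, 0.0, -2.0]
gripper_width: 0.31
grasp_force: 59.4
```

apply_moves([
  {"translation": [0, 0, 0.05], "twist": 0, "hand": 0},
  {"translation": [0, 0, 0.02], "twist": 0, "hand": 0},
  {"translation": [0, 0, 0.01], "twist": 0, "hand": 0},
  {"translation": [0, 0, 0.01], "twist": 0, "hand": 0},
  {"translation": [0, 0, 0.01], "twist": 0, "hand": 0},
  {"translation": [0, 0, 0], "twist": 0, "hand": 0},
  {"translation": [0, 0, 0], "twist": 0, "hand": 0},
])

```text
time: 21.5
tool_pos: [0.5949, 0.1523, 0.112]
tool_rot: [0.001, 0.118, 0.993, 0.0]
contact_force: [-1.3, -0.2, 5.3]
gripper_width: 0.305
grasp_force: 59.9
```

apply_moves([
  {"translation": [0, 0, 0], "twist": 0, "hand": 0.4},
  {"translation": [0, 0, 0], "twist": 0, "hand": 0.5},
  {"translation": [0, 0, 0], "twist": 0, "hand": 0.65},
  {"translation": [0, 0, 0], "twist": 0, "hand": 0.65},
  {"translation": [0, 0, -0.1], "twist": 0, "hand": 0.65},
  {"translation": [0, 0, -0.4], "twist": 0, "hand": 0.65},
  {"translation": [0, 0, -0.4], "twist": 0, "hand": 0.65},
  {"translation": [0, 0, -0.4], "twist": 0, "hand": 0.65},
])

```text
time: 22.3
tool_pos: [0.5938, 0.1522, 0.2423]
tool_rot: [0.0, 0.118, 0.993, 0.0]
contact_force: [-0.2, 0.0, 0.4]
gripper_width: 0.653
grasp_force: 0.0
```

apply_moves([
  {"translation": [0, 0, -0.1], "twist": 0, "hand": 0.65},
  {"translation": [0.06, -0.45, 0], "twist": 0, "hand": 0.65},
  {"translation": [0.06, -0.45, 0], "twist": 0, "hand": 0.65},
  {"translation": [0.06, -0.45, 0], "twist": 0, "hand": 0.65},
  {"translation": [0.06, -0.45, 0], "twist": 0, "hand": 0.65},
  {"translation": [0.06, -0.45, 0], "twist": 0, "hand": 0.65},
  {"translation": [0.06, -0.45, 0], "twist": 0, "hand": 0.65},
  {"translation": [0.06, -0.45, 0], "twist": 0, "hand": 0.65},
])

```text
time: 23.1
tool_pos: [0.4784, -0.1456, 0.2501]
tool_rot: [-0.0, 0.118, 0.993, 0.0]
contact_force: [1.9, -0.2, 0.3]
gripper_width: 0.653
grasp_force: 0.0
```

apply_moves([
  {"translation": [0.035, -0.29, 0], "twist": 0, "hand": 0.65},
  {"translation": [0, 0, 0], "twist": 0, "hand": 0.65},
  {"translation": [0, 0, 0], "twist": 0, "hand": 0.65},
  {"translation": [0, 0, 0], "twist": 0, "hand": 0.65},
])

```text
time: 23.5
tool_pos: [0.4696, -0.1709, 0.2501]
tool_rot: [-0.0, 0.117, 0.993, 0.0]
contact_force: [0.2, 0.2, -0.6]
gripper_width: 0.647
grasp_force: 0.0
```

```bash
python3 -c "
from h import *
S=grab_frame('side')
for u,z in(((312,274),.085),((273,258),.097),((238,243),.109),((337,154),.111)):
  ca,s=dark(S,u,14,58);print(ca,s,at('side',ca,z))
cv2.imwrite('pics/s5.png',S[:,:,::-1])
go((.4688,-.171,.25),(.4688,-.171,.112))"
```

```text
[312.4125  273.70625] [307 266  12  16 160] [0.44525609 0.16391003 0.085     ]
[272.90673575 258.        ] [267 250  13  17 193] [0.51967097 0.15904723 0.097     ]
[234.63274336 242.53539823] [228 234  15  18 226] [0.59377892 0.15381873 0.109     ]
[337.10967742 152.63225806] [331 146  13  14 155] [ 0.46911931 -0.16967852  0.111     ]
[ 0.4688 -0.171   0.25  ] units [ 0.008 -0.005  0.001]
[ 0.4688 -0.171   0.112 ] units [-0.00e+00 -1.00e-03  1.38e+00]
t 23.55 pos [ 0.4697 -0.1707  0.2501] rot [-1.000e-04  1.169e-01  9.931e-01  2.000e-04] f [ 0.8  1.4 -0.5] w 0.648 g 0.0
```

View pics/s5.png

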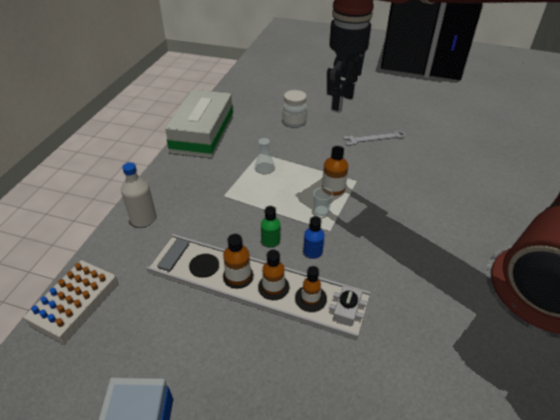

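P stands centred (cap (235,243)) and the flask has not moved. Only R is left, at (337,153).

apply_moves([
  {"translation": [0, 0, 0.3], "twist": 0, "hand": 0.65},
  {"translation": [0, 0, 0.4], "twist": 0, "hand": 0.65},
  {"translation": [0, 0, 0.3], "twist": 0, "hand": 0.65},
  {"translation": [0, 0, 0.2], "twist": 0, "hand": 0.65},
  {"translation": [0, 0, 0.13], "twist": 0, "hand": 0.65},
  {"translation": [0, 0, 0.05], "twist": 0, "hand": 0.65},
  {"translation": [0, 0, 0], "twist": 0, "hand": 0.65},
  {"translation": [0, 0, 0], "twist": 0, "hand": 0.65},
])

```text
time: 24.35
tool_pos: [0.4703, -0.1719, 0.1137]
tool_rot: [0.001, 0.117, 0.993, -0.0]
contact_force: [-0.2, -0.0, -0.9]
gripper_width: 0.649
grasp_force: 0.0
```

apply_moves([
  {"translation": [0, 0, 0], "twist": 0, "hand": 0},
  {"translation": [0, 0, 0], "twist": 0, "hand": 0},
  {"translation": [0, 0, 0], "twist": 0, "hand": 0},
  {"translation": [0, 0, 0], "twist": 0, "hand": 0},
  {"translation": [0, 0, 0], "twist": 0, "hand": 0},
  {"translation": [0, 0, 0], "twist": 0, "hand": 0},
  {"translation": [0, 0, 0], "twist": 0, "hand": 0},
  {"translation": [0, 0, 0], "twist": 0, "hand": 0},
])

```text
time: 25.15
tool_pos: [0.4702, -0.1723, 0.1138]
tool_rot: [0.001, 0.118, 0.993, -0.001]
contact_force: [-1.0, 0.0, 5.9]
gripper_width: 0.331
grasp_force: 59.2
```

apply_moves([
  {"translation": [0, 0, 0], "twist": 0, "hand": 0},
  {"translation": [0, 0, -0.1], "twist": 0, "hand": 0},
  {"translation": [0, 0, -0.3], "twist": 0, "hand": 0},
  {"translation": [0, 0, -0.3], "twist": 0, "hand": 0},
  {"translation": [0, 0, -0.3], "twist": 0, "hand": 0},
  {"translation": [0, 0, -0.3], "twist": 0, "hand": 0},
  {"translation": [0, 0, -0.1], "twist": 0, "hand": 0},
  {"translation": [0, 0, 0], "twist": 0, "hand": 0},
])

```text
time: 25.95
tool_pos: [0.4698, -0.1718, 0.2535]
tool_rot: [0.001, 0.118, 0.993, -0.0]
contact_force: [-0.9, 0.0, -3.4]
gripper_width: 0.332
grasp_force: 59.8
```

```bash
python3 -c "
from h import *
go((.668,.148,.252),(.668,.148,.122))"
```

```text
[0.668 0.148 0.252] units [-1.18   3.572  0.016]
[0.668 0.148 0.122] units [3.0e-03 1.0e-03 1.3e+00]
t 25.95 pos [ 0.4698 -0.1718  0.2535] rot [ 1.200e-03  1.176e-01  9.931e-01 -4.000e-04] f [-0.9  0.  -3.4] w 0.332 g 59.8
```

apply_moves([
  {"translation": [-0.05, 0.13, 0], "twist": 0, "hand": 0},
  {"translation": [-0.09, 0.275, 0], "twist": 0, "hand": 0},
  {"translation": [-0.09, 0.275, 0], "twist": 0, "hand": 0},
  {"translation": [-0.09, 0.275, 0], "twist": 0, "hand": 0},
  {"translation": [-0.09, 0.275, 0], "twist": 0, "hand": 0},
  {"translation": [-0.09, 0.275, 0], "twist": 0, "hand": 0},
  {"translation": [-0.09, 0.275, 0], "twist": 0, "hand": 0},
  {"translation": [-0.09, 0.275, 0], "twist": 0, "hand": 0},
])

```text
time: 26.75
tool_pos: [0.5829, 0.0145, 0.2489]
tool_rot: [-0.003, 0.117, 0.993, 0.0]
contact_force: [1.2, -0.5, -3.7]
gripper_width: 0.326
grasp_force: 59.8
```

apply_moves([
  {"translation": [-0.09, 0.275, 0], "twist": 0, "hand": 0},
  {"translation": [-0.09, 0.275, 0], "twist": 0, "hand": 0},
  {"translation": [-0.09, 0.275, 0], "twist": 0, "hand": 0},
  {"translation": [-0.09, 0.275, 0], "twist": 0, "hand": 0},
  {"translation": [-0.09, 0.275, 0], "twist": 0, "hand": 0},
  {"translation": [-0.061, 0.136, 0], "twist": 0, "hand": 0},
  {"translation": [0, 0, 0], "twist": 0, "hand": 0},
  {"translation": [0, 0, 0.3], "twist": 0, "hand": 0},
])

```text
time: 27.55
tool_pos: [0.6707, 0.1475, 0.2264]
tool_rot: [0.004, 0.117, 0.993, 0.001]
contact_force: [0.1, -0.2, -2.9]
gripper_width: 0.331
grasp_force: 60.1
```

apply_moves([
  {"translation": [0, 0, 0.3], "twist": 0, "hand": 0},
  {"translation": [0, 0, 0.3], "twist": 0, "hand": 0},
  {"translation": [0, 0, 0.2], "twist": 0, "hand": 0},
  {"translation": [0, 0, 0.1], "twist": 0, "hand": 0},
  {"translation": [0, 0, 0.05], "twist": 0, "hand": 0},
  {"translation": [0, 0, 0.02], "twist": 0, "hand": 0},
  {"translation": [0, 0, 0.01], "twist": 0, "hand": 0},
  {"translation": [0, 0, 0.01], "twist": 0, "hand": 0},
])

```text
time: 28.35
tool_pos: [0.6694, 0.1473, 0.1249]
tool_rot: [0.001, 0.118, 0.993, 0.0]
contact_force: [0.5, -0.7, -4.3]
gripper_width: 0.329
grasp_force: 60.0
```

apply_moves([
  {"translation": [0, 0, 0.01], "twist": 0, "hand": 0},
  {"translation": [0, 0, 0], "twist": 0, "hand": 0},
  {"translation": [0, 0, 0], "twist": 0, "hand": 0},
])

```text
time: 28.65
tool_pos: [0.6693, 0.1473, 0.1238]
tool_rot: [0.001, 0.118, 0.993, 0.0]
contact_force: [-1.0, -0.7, 2.5]
gripper_width: 0.33
grasp_force: 60.3
```

Touchdown, so I release and retreat.

apply_moves([
  {"translation": [0, 0, 0], "twist": 0, "hand": 0.42},
  {"translation": [0, 0, 0], "twist": 0, "hand": 0.52},
  {"translation": [0, 0, 0], "twist": 0, "hand": 0.65},
  {"translation": [0, 0, 0], "twist": 0, "hand": 0.65},
  {"translation": [0, 0, -0.1], "twist": 0, "hand": 0.65},
  {"translation": [0, 0, -0.4], "twist": 0, "hand": 0.65},
  {"translation": [0, 0, -0.4], "twist": 0, "hand": 0.65},
  {"translation": [0, 0, -0.4], "twist": 0, "hand": 0.65},
])

```text
time: 29.45
tool_pos: [0.6684, 0.1473, 0.2544]
tool_rot: [0.0, 0.118, 0.993, 0.0]
contact_force: [0.7, -0.3, -0.2]
gripper_width: 0.65
grasp_force: 0.0
```

apply_moves([
  {"translation": [0, -0.45, 0], "twist": 0, "hand": 0.65},
  {"translation": [0, -0.45, 0], "twist": 0, "hand": 0.65},
  {"translation": [0, -0.45, 0], "twist": 0, "hand": 0.65},
  {"translation": [0, -0.45, 0], "twist": 0, "hand": 0.65},
  {"translation": [0, -0.45, 0], "twist": 0, "hand": 0.65},
  {"translation": [0, 0, 0], "twist": 0, "hand": 0.65},
  {"translation": [0, 0, 0], "twist": 0, "hand": 0.65},
  {"translation": [0, 0, 0], "twist": 0, "hand": 0.65},
])

```text
time: 30.25
tool_pos: [0.6162, -0.0707, 0.2528]
tool_rot: [0.0, 0.117, 0.993, 0.0]
contact_force: [0.3, 0.1, -1.1]
gripper_width: 0.65
grasp_force: 0.0
```

```bash
python3 -c "
from h import *
S=grab_frame('side')
for u,z in(((312,274),.085),((273,258),.097),((235,243),.109),((197,228),.121)):
  ca,s=dark(S,u,14,58);print(ca,s,at('side',ca,z))
cv2.imwrite('pics/s6.png',S[:,:,::-1])
go()"
```

```text
[312.4125  273.70625] [307 266  12  16 160] [0.44525609 0.16391003 0.085     ]
[272.90673575 258.        ] [267 250  13  17 193] [0.51967097 0.15904723 0.097     ]
[234.66666667 242.56756757] [228 234  15  18 222] [0.59369202 0.15387488 0.109     ]
[197.70901639 227.56557377] [190 219  16  18 244] [0.66729818 0.14869537 0.121     ]
t 30.3 pos [ 0.6162 -0.0704  0.2527] rot [2.000e-04 1.169e-01 9.931e-01 1.000e-04] f [-0.4  0.5  0.1] w 0.647 g 0.0
```

View pics/s6.png

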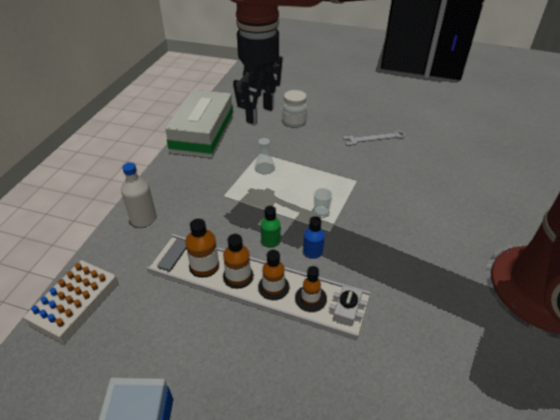

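All four bottles stand centred and in order, with caps at (198,228), (235,243), (273,258) and (312,274). The flask at (264,157) is unmoved and the arm is clear of everything.

```bash
python3 -c "
from plant import *
print(job_done())"
```

```text
the job is handed in; nothing more can be done
None
```

The four bottles stand upright on the rack in height order, shortest next to the valve, each within about 2 mm of its pad centre by the last camera check; the flask looks unmoved and the job is handed in, with no verdict returned.

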